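# Start the clamp screw of a mould clamp

### The job

On one of the two mould clamps the bar knob still stands high because its screw has not caught the thread. Turn that knob backwards (anticlockwise seen from above) until the screw clicks and let it drop all the way down into the thread, then turn it forwards (clockwise) to its stop to start it cleanly, and let go. Leave the other clamp's knob, which is already down and started, as it is.

Things in the scene. Friction and masses are not known exactly. Their poses are not given: they have to be found in the camera images.
- loose_knob_grip (a point): Centre (half-way up) of the black bar of the knob to start: 60 long (x), 14 thick (y), 28 high (z up). It stands high, 111 above the bench; 103 once dropped. Grasp across the 14 mm from above. Under the bar: a neck 13 dia, 13 high, then a steel flange 22 dia whose top is 25 below the bar's centre, so fingertips may reach 20 below the centre. It turns about the vertical through this point.
- loose_knob (a joint): Angle of that knob, rad; grows forwards (clockwise from above). 0.5 to 0.75 at the start. Turned back below about 0.15 the screw is over the thread's start and can drop; a stop ends the backward turn at -0.25. Turned forwards undropped it does not start. Once dropped it turns forwards freely, at the same height, to a stop at 1.1.
- loose_drop (a joint): How far that knob and screw have dropped, m: 0 while high, 0.008 all the way down. It falls by its own weight (about 1.2 N) when over the thread's start, unless fingers hold it up: then they must bring it down 8 mm, or let go. Once down and turned forwards it is held down.
- open_clamp: The clamp of the high knob, fixed to the bench; origin under the centre of its 110 (x) x 124 (y) aluminium base, the knob's axis above it. Two posts carry a grey bridge (along y, top at 62, nuts on it to 69) with a brass nut (38 dia, top at 74); the high knob's flange stands 8 clear of the nut. Under the bridge lies a two-tone mould, dark pink on cream.
- seated_knob_grip (a point): Centre of the bar of the other clamp's knob, same shape, to be left alone. It is already down: centre 103 above the bench, its flange on the brass nut. Its clamp is like the first but holds a plain pink mould; the two stand side by side about 0.3 m apart, in either order.
- seated_knob (a joint): Angle of the other knob, rad, same sense; 0.8 to 1.0 at the start.

How it is judged (in metres and radians):
On the way, in this order (a step that is already met when the one before it is completed fails the run):
1. the high knob has been turned back and has dropped into the thread (value of joint loose_drop above 0.006 m and value of joint loose_knob below 0.5 rad), for 0.1 s.
2. it has been turned forwards, staying down (value of joint loose_drop above 0.006 m and value of joint loose_knob above 0.75 rad), for 0.2 s.
At the end, for the whole second after the job is handed in: The knob that stood high is down (dropped more than 6 of its 8 mm) and turned forwards to within about 20 degrees of its forward stop (joint above 0.75 rad); the other knob has not been slackened (joint above 0.6 rad) (all of step 2 and value of joint seated_knob above 0.6 rad); the robot touches nothing.
It fails at once if the other clamp's knob is slackened (value of joint seated_knob below 0.6 rad).
It also fails if it takes over 35 s, if anything falls off the work surface, if the arm or the gripper's body presses on something with over 40 N, if the wrist force passes 120 N, or if a joint passes its speed limit or range.

### The arm

A 6-joint arm with a two-finger parallel gripper is mounted at the origin on a cart in front of the work surface, level with it; the furniture and walls round the work are solid. World frame = base frame: x ahead of the robot, y to its left, z up, the work surface at z = 0. Lengths are in m, angles in degrees, forces in N, time in s.
With the tool pointing down it reaches from about 0.325 to 0.85 m from the base axis. Payload 15.5 kg.
Tool frame: the origin (TCP) lies at the very end of the fingers, on their centre line; the grasp point (between the pads) lies arm.grip_depth behind it (arm.grip_depth is the distance from the TCP to the grasp point, in m); z points along the fingers, y is the direction in which the jaws open and shut (so a half turn about z gives the same grasp; the last joint's range is limited). The gripper opens to 91 mm and grips with 3 to 60 N. Pads are 32 mm wide; open, the fingers measure 118 mm over their backs; the gripper's body (76 mm by 178 mm) begins 60 mm behind the grasp point.
Start: joints at [68.153, 28.281, 77.091, -0, 74.628, -5.472], TCP at [0.176, 0.6, 0.214] pointing down, gripper open.
Joint ranges: [-166.48, 166.48], [-47.26, 123.95], [12.59, 153.08], [-70.14, 250.14], [6.76, 159.57], [-176.63, 176.63]. Speed limits (degrees/s): [108.29, 108.29, 147.25, 172.46, 172.46, 172.46].

### API

Orientations are given as a 3x3 rotation matrix whose columns are the frame's x, y, z axes.
In Python, from rig import arm gives the robot as it stands. Calls block until the motion is done:
- arm.move_to(position, orientation): joint-space move of the TCP to a pose.
- arm.move_l(position, orientation=None, feed=0.15): straight line of the TCP; orientation=None keeps the orientation; feed is the mean speed in m/s.
- arm.move_joints(angles): joint-space move.
- arm.grip(opening): finger opening in m; the grip force is fixed at half the most; returns when the fingers have stopped.
- arm.sleep(seconds).
- arm.solve_ik(position, orientation): joint angles nearest the present ones, or None.
- arm.snapshot(name): name is "scene" or "top"; returns the picture (420x560x3 uint8, red, green, blue); there is no depth.
- arm.get_calibration(name): a dict with "intrinsics" (3x3 intrinsics, pixels), "k1" (the pictures are not rectified: a ray, as slopes to the right and down, at radius r is drawn at 1 + k1 r^2 times it, then the intrinsics apply), "cam_to_world" (4x4, takes a point from camera to world coordinates). Camera axes: x right, y down, z forward; pixel columns grow to the right and rows downward; lengths in m; the calibration is good to about 2 mm. A picture is of the moment at which its call begins. get_calibration takes no time and is no camera call.
A pose or a line that the arm cannot do raises arm.Unreachable and nothing moves.
- arm.sign_off(): hands the job in, once; it reports no verdict.
Readings, each from a call of its own:
- arm.current_t(): time.
- arm.current_joint_positions(): joint angles.
- arm.current_dq(): joint speeds.
- arm.current_tau(): joint torques, N m.
- arm.current_ee_pos(): TCP position.
- arm.current_tool_rot(): TCP orientation.
- arm.current_force(): force on the tool from outside, world axes, zero at the start.
- arm.current_torque(): the same for the moment, N m.
- arm.current_width(): finger opening in m.
Only numpy, scipy, OpenCV 4.12 (cv2) and the standard library are available. Lean on these libraries where they do the work, as an engineer would, in place of code of your own. Each camera call takes 0.05 s, during which the arm holds its last target. There are 200 camera calls.

## Working session

There is one attempt and no reset: what is moved stays moved. The work goes in short steps, each a Python script; the robot and the scene stay as the last script left them, time stands still between calls to the robot, and variables do not carry over. Pictures are saved under pics/ and viewed, about 8 in all and at most 12, crops included, and the job is handed in when it is done.

```bash
ls; mkdir -p pics
python3 - <<'E'
from rig import arm
import cv2,numpy as np
for n in("scene","top"):
    im=arm.snapshot(n); cv2.imwrite(f"pics/{n}0.png",im[...,::-1])
    c=arm.get_calibration(n); print(n,c["intrinsics"],c["k1"],c["cam_to_world"])
print(arm.grip_depth,arm.current_t())
a,b=[cv2.imread(f"pics/{n}0.png") for n in("scene","top")]
cv2.imwrite("pics/both0.png",cv2.resize(np.vstack([a,b]),None,fx=.71,fy=.71))
E
```

```text
pics
scene [[396.70760368   0.         283.27841153]
 [  0.         396.70760368 211.20888103]
 [  0.           0.           1.        ]] -0.10427562829819659 [[-0.90870364 -0.268966    0.31924128  0.26765416]
 [-0.41720358  0.61099666 -0.67277356  0.53755268]
 [-0.01410214 -0.74454038 -0.66742846  0.68474485]
 [ 0.          0.          0.          1.        ]]
top [[515.86297006   0.         280.30074986]
 [  0.         515.86297006 204.28391737]
 [  0.           0.           1.        ]] -0.15068942593470808 [[-0.00750598 -0.9877322   0.1559768   0.42191931]
 [-0.99962886  0.01149647  0.02469752 -0.04525637]
 [-0.02618772 -0.15573353 -0.98745191  1.01302129]
 [ 0.          0.          0.          1.        ]]
0.0188 0.1
```

View pics/top0.png

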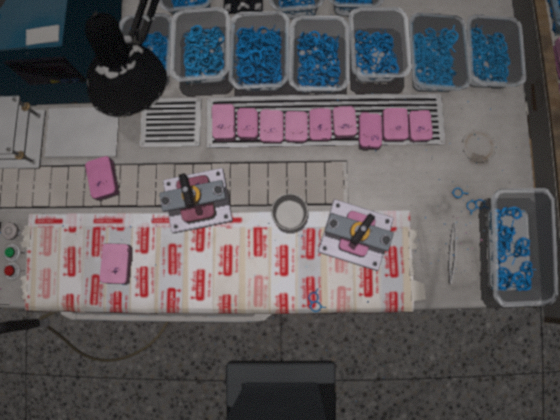

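View pics/scene0.png

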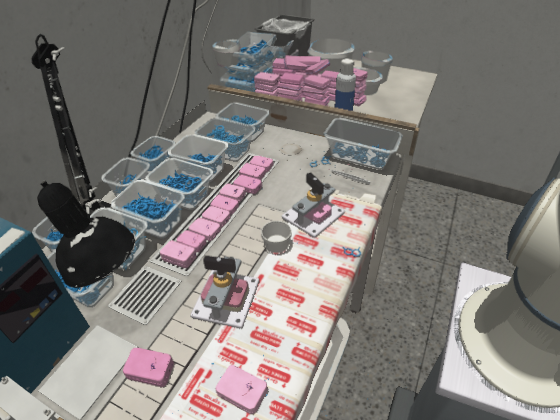

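The top view shows the clamps at about (195,200) and (357,235), and the scene view at about (222,290) and (315,200). I'll zoom in to tell which knob is high.

Run:
```python
import cv2,numpy as np
s,t=[cv2.imread(f"pics/{n}0.png") for n in("scene","top")]
c=[t[155:245,145:245],t[190:280,307:407],s[245:335,175:275],s[160:250,265:365]]
c=[cv2.resize(x,(400,300) if 0 else (333,300),interpolation=cv2.INTER_CUBIC) for x in c]
cv2.imwrite("pics/crop.png",np.vstack([np.hstack(c[:2]),np.hstack(c[2:])]))
```

```text
(no output)
```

View pics/crop.png

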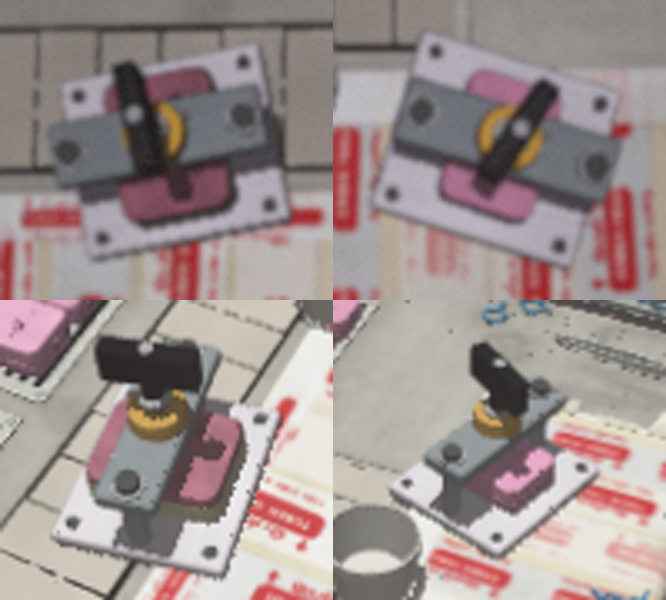

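The left clamp (top view ~(195,200)) holds the two-tone mould, and its knob stands high with the neck visible. The right one is seated. Next I'll measure the bar.

```bash
cat > h.py <<'E'
import numpy as np, cv2
from rig import arm
def ray(name,uv):
    c=arm.get_calibration(name); K=np.array(c["intrinsics"]); T=np.array(c["cam_to_world"])
    x=cv2.undistortPoints(np.array([[uv]],float),K,np.array([c["k1"],0,0,0,0.]))[0,0]
    # model: drawn = x(1+k1 r^2), same as OpenCV k1
    return T[:3,3],T[:3,:3]@np.array([*x,1])
def onz(name,uv,z):
    o,d=ray(name,uv); return o+d*(z-o[2])/d[2]
def pose(a):  # tool down, bar direction angle a (deg) -> tool x along bar, y across
    a=np.radians(a); c,s=np.cos(a),np.sin(a)
    return np.array([[c,s,0],[s,-c,0],[0,0,-1.]])
def two(uvs,uvt):
    o1,d1=ray("scene",uvs);o2,d2=ray("top",uvt)
    A=np.c_[d1,-d2];k=np.linalg.lstsq(A,o2-o1,rcond=None)[0]
    p,q=o1+k[0]*d1,o2+k[1]*d2
    return (p+q)/2,np.linalg.norm(p-q)
E
python3 - <<'E'
from h import *
np.set_printoptions(precision=4,suppress=True)
t=cv2.imread("pics/top0.png")
m=(t.max(2)<62).astype(np.uint8)
for (x0,y0,x1,y1) in((172,165,200,212),(345,208,380,250)):
    n,l,st,_=cv2.connectedComponentsWithStats(m[y0:y1,x0:x1]); i=1+st[1:,4].argmax()
    pts=np.argwhere(l==i)[:,::-1]+[x0,y0]
    r=cv2.minAreaRect(pts.astype(np.float32)); print(r,st[i])
    # top-face corners
for nm,uv,z in(("dotL",(184.9,188.9),.125),("dotR",(307+188/3.33,190+128/3.33),.117),("endfar",(183.0,174.5),.125),("endnear",(188.5,202.5),.125)):
    print(nm,onz("top",uv,z))
print("dot two",two((175+146/3.33,245+49/3.33),(184.9,188.9)))
print("lamp",two((95,235),(125,80)), onz("top",(40,60),0.2), onz("top",(195,200),0))
print(arm.current_tool_rot())
E
python3 -c "
import cv2
t=cv2.imread('pics/top0.png')[165:215,165:215]
cv2.imwrite('pics/c2.png',cv2.resize(t,(600,600),interpolation=cv2.INTER_CUBIC))"
```

```text
((189.0631561279297, 191.04164123535156), (34.87540054321289, 18.269508361816406), 86.53176879882812) [  7   9  21  36 303]
((357.0841979980469, 236.8415985107422), (8.232090950012207, 16.253103256225586), 39.28940963745117) [  5  20  15  17 118]
dotL [0.5917 0.1456 0.125 ]
dotR [ 0.5191 -0.1678  0.117 ]
endfar [0.6178 0.1497 0.125 ]
endnear [0.5673 0.1386 0.125 ]
dot two (array([0.5908, 0.1453, 0.1242]), np.float64(0.002338938332089938))
lamp (array([0.7719, 0.2416, 0.2021]), np.float64(0.007670296947282276)) [0.816  0.4021 0.2   ] [0.5926 0.1514 0.    ]
[[-0.9594  0.2819 -0.0004]
 [ 0.2819  0.9594 -0.001 ]
 [ 0.0001 -0.0011 -1.    ]]
```

View pics/c2.png

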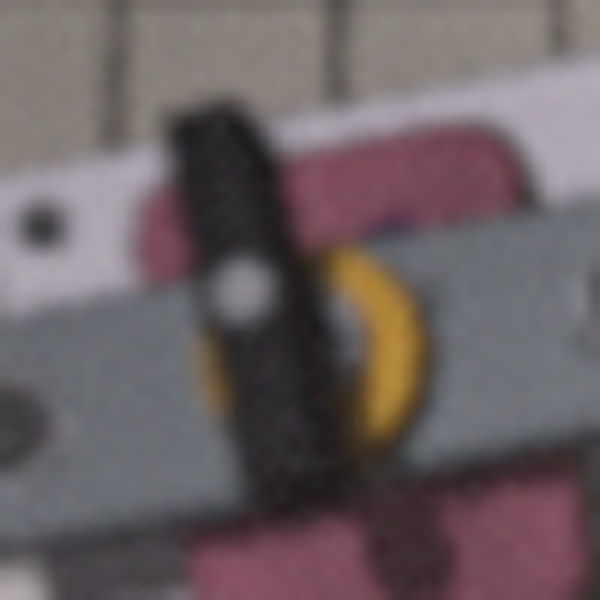

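Run:
```python
from h import *
np.set_printoptions(precision=3,suppress=True)
P=np.array([.591,.1455])
a,b=[onz("top",(165+x/12,165+y/12),.125) for x,y in((172,125),(240,440))]
d=a-b; ang=np.degrees(np.arctan2(d[1],d[0])); print("bar ang",ang)
for off in(0,180):
    for x in(-35,0,ang,30,58):
        print(off,x,arm.solve_ik([*P,.094],pose(x+off)))
arm.move_l([.30,.40,.30]); 
arm.move_to([*P,.25],pose(ang+180))
print(arm.current_ee_pos(),arm.current_joint_positions(),arm.current_t())
arm.move_l([*P,.17])
ims=[arm.snapshot(n) for n in("top","scene")]
im=np.hstack([cv2.resize(i[y:y+120,x:x+120],(400,400),interpolation=cv2.INTER_CUBIC) for i,x,y in((ims[0],125,130),(ims[1],160,200))])
cv2.imwrite("pics/a1.png",im[...,::-1]); print(arm.current_t())
```

```text
bar ang 13.447479062089718
0 -35 [  8.211  34.631  86.79   -0.     58.58  133.211]
0 0 [ 8.211 34.631 86.79  -0.    58.58  98.211]
0 13.447479062089718 [ 8.211 34.631 86.79  -0.    58.58  84.764]
0 30 [ 8.211 34.631 86.79  -0.    58.58  68.211]
0 58 [ 8.211 34.631 86.79  -0.    58.58  40.211]
180 -35 [  8.211  34.631  86.79   -0.     58.58  -46.789]
180 0 [  8.211  34.631  86.79   -0.     58.58  -81.789]
180 13.447479062089718 [  8.211  34.631  86.79   -0.     58.58  -95.236]
180 30 [   8.211   34.631   86.79    -0.      58.58  -111.789]
180 58 [   8.211   34.631   86.79    -0.      58.58  -139.789]
[0.591 0.146 0.25 ] [  8.292  25.132  76.686   0.017  78.183 -95.178] 3.3667
4.15
```

View pics/a1.png

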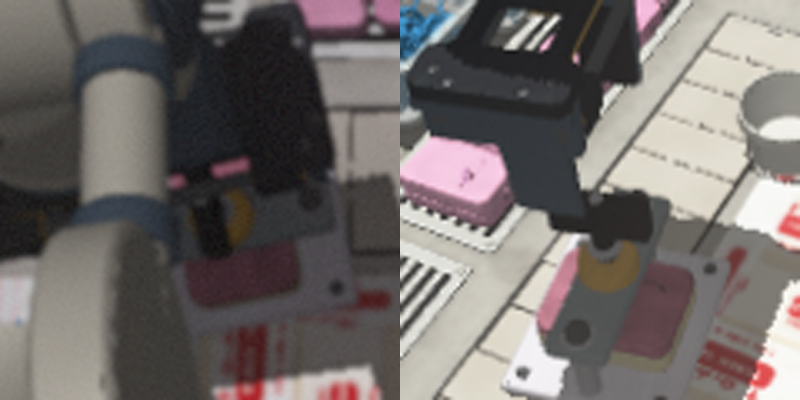

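The fingers straddle the bar with nothing in contact, so I'll descend, grip and turn back.

Run:
```python
from h import *
np.set_printoptions(precision=3,suppress=True)
P=[.591,.1455]; A=13.4+180
def rep(s): print(s,arm.current_t(),arm.current_width(),arm.current_force(),arm.current_torque())
arm.move_l([*P,.094],feed=.08); rep("down")
arm.grip(.0); rep("grip")
for d in (15,28,36):
    arm.move_l([*P,.094],pose(A+d),feed=.1); rep(d)
```

```text
down 5.25 0.09088370587513148 [ 0.593 -0.121 -0.016] [ 0.072  0.045 -0.016]
grip 6.4083 0.014328388215981895 [ 0.783  0.973 -0.417] [ 0.077  0.092 -0.002]
15 6.8167 0.013511083064551743 [ 0.201  0.559 -2.302] [0.19  0.005 0.042]
28 7.1917 0.01374864586500604 [ 0.551  0.558 -0.886] [ 0.19   0.035 -0.015]
36 7.4833 0.013622157390922344 [-0.629  1.374 -0.404] [ 0.342  0.09  -0.031]
```

Run:
```python
from h import *
np.set_printoptions(precision=3,suppress=True)
P=[.591,.1455]; A=13.4+180
def rep(s): print(s,arm.current_t(),arm.current_width(),arm.current_force(),arm.current_torque())
arm.move_l([*P,.094],pose(A+39),feed=.1); rep(39)
arm.grip(.03); arm.sleep(.3); rep("open")
arm.move_l([*P,.086],feed=.05); rep("low")
ims=[arm.snapshot(n) for n in("top","scene")]
im=np.hstack([cv2.resize(i[y:y+120,x:x+120],(400,400),interpolation=cv2.INTER_CUBIC) for i,x,y in((ims[0],125,130),(ims[1],160,200))])
cv2.imwrite("pics/a2.png",im[...,::-1])
```

```text
39 7.7333 0.014013005242786323 [-0.691  2.164 -1.198] [0.276 0.11  0.03 ]
open 8.4917 0.03003018788408475 [ 0.369 -0.395 -0.267] [ 0.076  0.05  -0.036]
low 8.8 0.030082897481986566 [-0.115  0.065 -0.074] [ 0.098  0.016 -0.076]
```

View pics/a2.png

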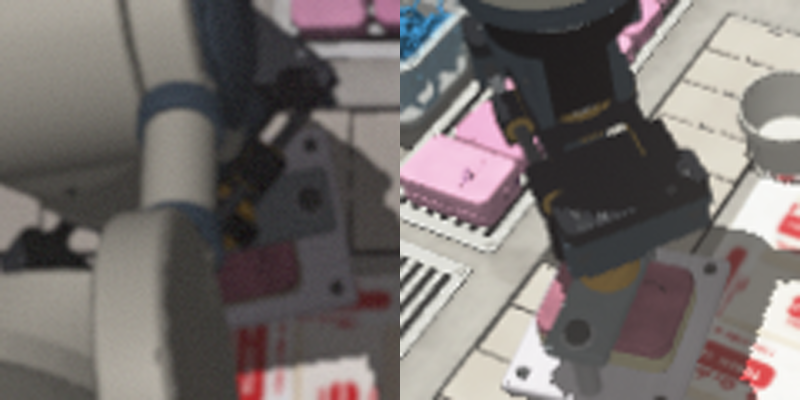

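The fingers hide the knob in both views, so I'll rise to check that it dropped.

Run:
```python
from h import *
P=[.591,.1455]
arm.move_l([*P,.19],feed=.15); print(arm.current_t())
im=arm.snapshot("scene"); i=im[210:330,160:280]; cv2.imwrite("pics/a3.png",cv2.resize(i,(600,600),interpolation=cv2.INTER_CUBIC)[...,::-1])
```

```text
9.7417
```

View pics/a3.png

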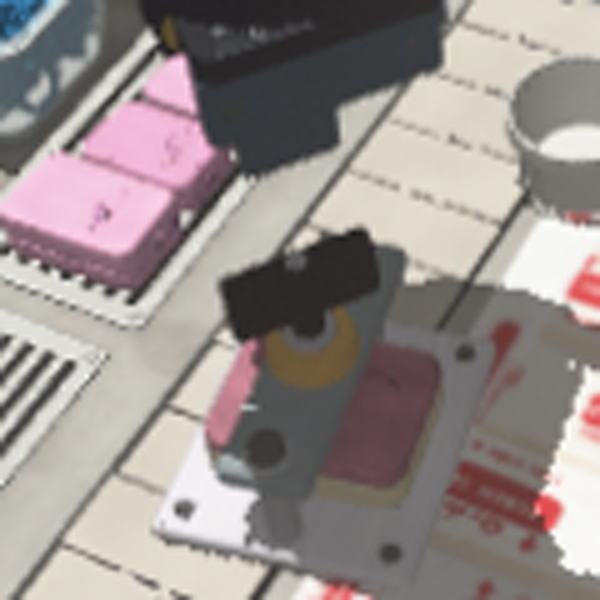

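The dot has moved down about 2.7 px, to scene pixel (219,262.4), and the flange is close to the nut. That is consistent with an 8 mm drop. I'll re-grip and turn forwards to the stop.

Run:
```python
from h import *
np.set_printoptions(precision=3,suppress=True)
for z in(.117,.125): print(z,onz("scene",(219,262.4),z), onz("scene",(218.8,259.7),z))
P=[.591,.1455]; A=13.4+180
def rep(s): print(s,round(arm.current_t(),2),arm.current_width(),arm.current_force(),arm.current_torque())
arm.move_l([*P,.086],feed=.12)
arm.grip(0); rep("grip")
arm.move_l([*P,.086],pose(A+10),feed=.1); rep(10)
arm.move_l([*P,.086],pose(A-18),feed=.1); rep(-18)
for d in range(-20,-41,-2):
    arm.move_l([*P,.086],pose(A+d),feed=.1); rep(d)
    if abs(arm.current_torque()[2])>.5: break
```

```text
0.117 [0.59  0.146 0.117] [0.594 0.14  0.117]
0.125 [0.585 0.151 0.125] [0.589 0.146 0.125]
grip 11.2 0.014002351033472884 [-1.601  1.457  6.893] [ 0.329  0.526 -0.002]
10 11.86 0.013830347981456078 [-1.888  1.231  6.476] [ 0.113  0.363 -0.02 ]
-18 12.5 0.014006803734585458 [-1.63  -0.402  6.447] [-0.112  0.273 -0.008]
-20 12.75 0.01443817272297192 [-1.708 -1.104  6.659] [-0.113  0.313 -0.009]
-22 13.0 0.014086572963485179 [-1.537 -1.444  5.988] [-0.144  0.334  0.012]
-24 13.25 0.013800007195602645 [-1.837 -1.46   6.323] [-0.241  0.355 -0.06 ]
-26 13.5 0.014055259478101044 [-1.341 -1.173  6.2  ] [-0.151  0.338 -0.013]
-28 13.75 0.013655114895867761 [-2.104 -1.272  6.71 ] [-0.206  0.308 -0.008]
-30 14.0 0.013930328155057608 [-1.808 -1.074  5.802] [-0.252  0.29  -0.027]
-32 14.25 0.013499677093763393 [-1.634 -0.363  7.155] [-0.219  0.358  0.313]
-34 14.5 0.013901787089461501 [-1.159 -0.928  6.807] [-0.225  0.366  0.964]
```

The torque rose at about -31°, where I predicted the stop. I'll ease back the overtravel, release, retreat and check.

Run:
```python
from h import *
P=[.591,.1455]; A=13.4+180
arm.move_l([*P,.086],pose(A-31.5),feed=.1)
arm.grip(.06); arm.move_l([*P,.25],feed=.2)
arm.move_l([.30,.40,.30],feed=.3)
arm.sleep(.3); print(arm.current_t(),arm.current_force())
s,t=arm.snapshot("scene"),arm.snapshot("top")
im=np.hstack([cv2.resize(i[y:y+100,x:x+100],(400,400),interpolation=cv2.INTER_CUBIC) for i,x,y in((t,145,150),(s,175,240))])
cv2.imwrite("pics/a4.png",im[...,::-1])
```

```text
18.3 [ 0.41057048 -0.66533927 -0.0684921 ]
```

View pics/a4.png

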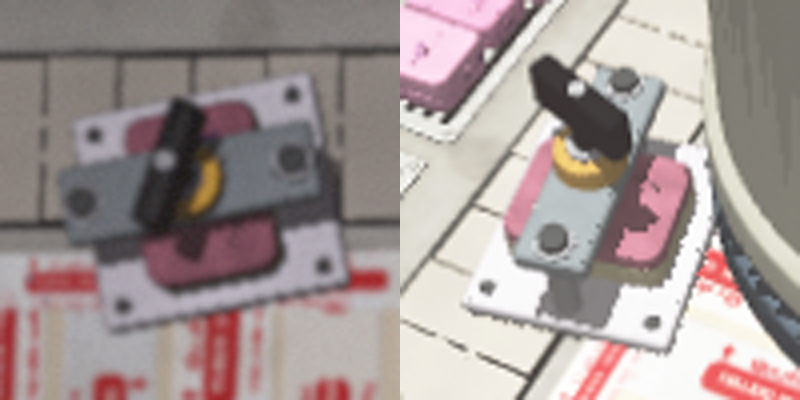

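```bash
python3 -c "
from rig import arm
arm.sign_off(); print(arm.current_t())"
```

```text
the job is handed in; nothing more can be done
the job is handed in; nothing more can be done
```

I started the high knob's screw and handed the job in after about 18 s; the system gave no verdict. It was on the left clamp, the one with the two-tone mould.

I turned the knob back about 39° and opened the fingers so it could drop. Then I re-gripped it 8 mm lower and turned it forwards to its stop, released it and moved the arm clear.

**Last checks:**
- **Drop:** the knob's centre dot sits at scene pixel (219, 262.5), the same as just after the drop and about 3 px lower than at the start. That fits the full 8 mm.
- **Forward stop:** the turning torque rose to about 1 N m near where I expected the stop. In the final picture the bar stands at about -18° to -20°, as predicted for the stop at 1.1 rad.
- **Release:** the force on the tool after retreating was under 1 N, so the arm is touching nothing.
- **Other clamp:** the arm did not go near the other knob, but I took no final picture of it.

While I was turning the knob forwards, the tool felt a steady upward force of about 6.5 N. I didn't find the cause, but it was gone after release. No check failed or disagreed.

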